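# Lean the air filter on the display stand

## Robot

A 6-joint arm with a two-finger parallel gripper is mounted at the origin on the work surface. World frame = base frame: x ahead of the robot, y to its left, z up, the work surface at z = 0. Lengths are in m, angles in rad, forces in N, time in s.
With the tool pointing down it reaches from about 0.3 to 0.775 m from the base axis. Payload 14.6 kg.
Tool frame: the origin (TCP) lies at the very end of the fingers, on their centre line; the grasp point (between the pads) lies 19 mm behind it; z points along the fingers, y is the line along which they close (so a half turn about z gives the same grasp; the last joint's range is limited). The gripper opens to 94 mm and grips with 3 to 60 N. Pads are 16 mm wide; open, the fingers measure 119 mm over their backs; the gripper's body (75 mm by 177 mm) begins 78 mm behind the grasp point.
Start: joints at [1.192, 0.3, 1.521, -0, 1.321, -0.067], TCP at [0.169, 0.523, 0.168] pointing down, gripper open.
Joint ranges: [-3.03, 3.03], [-0.79, 2.21], [0.23, 2.52], [-1.04, 4.18], [0, 3.07], [-2.55, 2.55]. Speed limits (rad/s): [2.22, 2.22, 2.57, 3.14, 3.14, 3.14].

## Interface

Orientations are given as [roll, pitch, yaw] about the fixed x, y, z axes, in that order (R = Rz(yaw) Ry(pitch) Rx(roll)).
In Python, from station import ctrl gives the robot as it stands.
- The arm moves only by the tool carry_out, never from a script. Its argument "motion" is text: rows parted by semicolons, each of 7 numbers parted by spaces: the shift along the world's x, y, z in m, then the turn, a rotation vector about the world's x, y, z in degrees, then the closure in counts, from 0 (fully open) to 255 (shut). In form: dx dy dz wx wy wz hand; .... A call has 1 to 20 rows; each row shifts and turns the commanded pose from where the row before left it; what a row does not reach is not made up. A row lasts 1/12 s, in which the tool goes at most 41.7 mm and 7.16 degrees, less where a joint would pass 70% of its speed; a pose out of reach is approached as far as the arm can. A call is refused whole if a number of a shift passes 0.0417 or a number of a turn 7.16, either way. A call with a gripper value outside its range is refused whole. The fingers move at their own pace and stop on an object; "grip_force" is the grip in N (left out, the last holds). Time passes only in rows, so rows that do not move let the fingers close. It gives the time, the measured TCP pose, the force, the opening and the grip force at its end, in the units of the state.
- ctrl.get_obs(): the state, without advancing time (a new reading comes with each control period).
- ctrl.camera(name): name is "scene" or "top"; returns a dict with "pixels" (400x640x3 uint8, red, green, blue), "range_z" (400x640 float32, m along the optical axis (not along the pixel's ray), 0 where there is no reading), "K" (3x3 intrinsics, pixels), "position" and "attitude" of the camera in the world. Camera axes: x right, y up, looking along -z (the intrinsics and any distortion apply to the point x, -y, -z); pixel columns grow to the right and rows downward; lengths in m; the calibration is good to about 2 mm. A picture is of the moment at which its call begins.
- ctrl.hand_in(): hands the job in; it is judged then, once.
The state is a dict: "time_s": time; "qpos": joint angles; "joint_vel": joint speeds; "tau": joint torques, N m; "ee_pos": TCP position; "eef_rot": TCP orientation; "force": force on the tool from outside, world axes, zero at the start; "moment": the same for the moment, N m; "grip_width": finger opening in m; "grip_force": force on a finger pad.
Only numpy, scipy, OpenCV 4.12 (cv2) and the standard library are available. Lean on these libraries where they do the work, as an engineer would, in place of code of your own. Each camera call takes 0.05 s, during which the arm holds its last target. There are 200 camera calls.

## Task

Take the tall orange-framed air filter out of the steel rack and lean it against the blue pegboard of the display stand: bottom edge on the black rubber mat, face square to the board and about in the middle of its width, tilted back about 20 degrees from upright so that it rests on the board's top edge. Leave it standing there by itself, and leave the small filter, yellow parts bin, spray can and carton where they are.

Things in the scene. Friction and masses are not known exactly. Their poses are not given: they have to be found in the camera images.
- filter: The filter to move: a rigid flat rectangular panel with an orange frame and cream pleats on both faces, 22 mm thick (its x), 140 mm wide (its y), 170 mm tall (its z), 0.2 to 0.42 kg. Origin: centre of its bottom face; z points up through the panel to its top edge. It starts upright in the rack's +x slot, with about 2 mm play on either side, standing 6 mm above the table. Both faces are alike; either may look outward in the end.
- rack: Fixed grey steel rack, 160 x 160 mm base plate 6 mm thick, with two parallel slots open at the top. The slots run along its y, are 26 mm wide between walls 6 mm thick that rise to 51 mm above the table, and are centred at x = +38 mm (orange filter) and x = -38 mm (small filter). Origin: centre of the underside; x points roughly away from the robot, z up. Stands on the left or on the right, the display stand on the other side.
- stand: Fixed display stand. Steel foot 160 mm (x from -50 to +110 mm) by 200 mm (y from -100 to +100 mm); in front of the board a black rubber mat covers x 0 to 110 mm, y -100 to +100 mm, its top 6 mm above the table. Origin: on the table, under the middle of the pegboard's front face. x points away from the board's front face, over the mat (roughly away from the robot), y along the board, z up.
- board: The stand's upright blue pegboard (fixed to the stand, same axes): 200 mm wide along y, 8 mm thick (x -8 to 0 mm), vertical; its straight top edge is 106 mm above the table. Origin: middle of the front face's lower edge, 4 mm above the table. Two low gussets behind it.
- small_filter: Bystander: black-framed filter with green pleats, 22 x 130 x 95 mm tall, loose in the rack's other slot, its centre 76 mm from the orange filter's. Origin: centre of its bottom face.
- parts_bin: Bystander: open yellow plastic bin, 110 x 140 x 65 mm tall, loose, beyond the work on the right. Origin: centre of the underside.
- spray_can: Bystander: upright can with a red label, 64 mm across, about 170 mm tall, loose, standing beyond the work. Origin: centre of the underside.
- carton: Bystander: cardboard carton 90 x 130 x 60 mm tall, loose, beyond the work on the left. Origin: centre of the underside.
There are look-alikes about, which are no part of the job. Of the things that look like the filter, the middle-sized one is meant.

How it is judged:
At the end, for the whole second after the job is handed in: The orange filter is at rest, bottom edge on the mat, back on the pegboard, tilted 11 to 33 degrees from upright, square to the board within 12 degrees; the centre of its bottom is within 40 mm of the board's middle line, 15 to 100 mm in front of the board, under 20 mm above the table (angle between filter's own z axis and vertical between 0.19 and 0.58 rad and x of filter in the frame of stand between 0.015 and 0.1 m and y of filter in the frame of stand between -0.04 and 0.04 m and z of filter in the frame of stand below 0.02 m and angle between the y axis of filter and the y axis of stand, either way round below 0.21 rad and contact force between filter and board above 0.1 N and linear speed of filter below 0.01 m/s and angular speed of filter below 0.05 rad/s); the robot touches nothing.
It fails at once if the small filter is moved more than 30 mm (distance of small_filter from where it was at the start of the episode above 0.03 m).
It fails at once if the parts bin is moved more than 30 mm (distance of parts_bin from where it was at the start of the episode above 0.03 m).
It fails at once if the spray can is moved more than 30 mm or tipped over (distance of spray_can from where it was at the start of the episode above 0.03 m or angle between spray_can's own z axis and vertical above 0.5 rad).
It fails at once if the carton is moved more than 30 mm (distance of carton from where it was at the start of the episode above 0.03 m).
It also fails if it takes over 38 s, if anything falls off the work surface, if the arm or the gripper's body presses on something with over 40 N, if the wrist force passes 120 N, or if a joint passes its speed limit or range.

## Working session

There is one attempt and no reset: what is moved stays moved. The work goes in short steps, Python scripts to look and compute and a tool call to move; the robot and the scene stay as the last step left them, time stands still between calls to the robot, and variables do not carry over. Pictures are saved under pics/ and viewed, at most 10 in all, crops included, and the job is handed in when it is done.

Besides the shell and the picture viewer there is one more tool, called as a command line: name --argument value ..., lists and objects as JSON in quotes. carry_out: Moves the arm, as the interface text tells. Its arguments: {"type":"object","properties":{"motion":{"type":"string"},"grip_force":{"type":"number"}},"required":["motion"]}

```bash
mkdir -p pics; ls
cat > h.py <<'E'
import numpy as np, cv2
from scipy.spatial.transform import Rotation as R
from station import ctrl
def shot(n,save=None):
    c=ctrl.camera(n)
    if save: cv2.imwrite('pics/'+save,c['pixels'][:,:,::-1])
    return c
def rot(c):
    a=np.array(c['attitude'],float)
    return a if a.shape==(3,3) else R.from_euler('xyz',a).as_matrix() if a.size==3 else None
def cloud(c):
    z=c['range_z'];K=c['K'];v,u=np.mgrid[0:400,0:640]
    p=np.dstack([(u-K[0,2])/K[0,0]*z,-(v-K[1,2])/K[1,1]*z,-z])
    return p@rot(c).T+np.array(c['position'])
E
python3 - <<'E'
from h import *
for n in('scene','top'):
    c=shot(n,n+'1.png'); print({k:v for k,v in c.items() if k not in('pixels','range_z')})
    np.save(n+'.npy',cloud(c)); np.save(n+'_z.npy',c['range_z'])
print(ctrl.get_obs())
E
```

```text
pics
{'K': array([[421.04652325,   0.        , 323.3169579 ],
       [  0.        , 421.04652325, 200.76280525],
       [  0.        ,   0.        ,   1.        ]]), 'position': array([0.45170919, 0.42810779, 1.11505649]), 'attitude': array([ 0.42379604,  0.01107211, -3.04084403])}
{'K': array([[389.62406206,   0.        , 319.1550412 ],
       [  0.        , 389.62406206, 194.60307095],
       [  0.        ,   0.        ,   1.        ]]), 'position': array([ 0.45780592, -0.0410232 ,  1.16135008]), 'attitude': array([ 0.04883462,  0.00256128, -1.57285386])}
{'time_s': 0.1, 'qpos': array([ 1.19237954e+00,  3.00412129e-01,  1.52149447e+00, -8.39710403e-06,
        1.32067773e+00, -6.65796619e-02]), 'joint_vel': array([ 0.00020727, -0.00144935, -0.00265695, -0.00010576, -0.00090553,
       -0.00035074]), 'tau': array([ 1.13548584e-03, -5.32641041e+01, -3.53286517e+01,  7.09671155e-02,
        2.34664581e-02, -6.15669683e-05]), 'ee_pos': array([0.16864347, 0.52323643, 0.16715533]), 'eef_rot': array([-3.14060263e+00, -5.78610562e-05,  2.82975759e+00]), 'force': array([-0.14454382,  0.31550185,  0.59835153]), 'moment': array([-0.0011218 , -0.01939889, -0.00362507]), 'grip_force': 0.0, 'grip_width': 0.0939635623393539}
```

View pics/scene1.png

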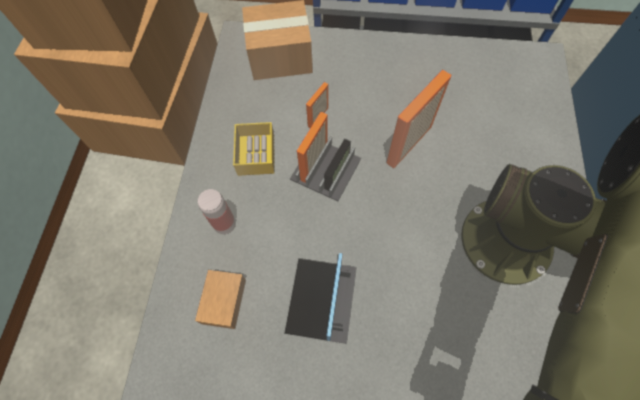

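View pics/top1.png

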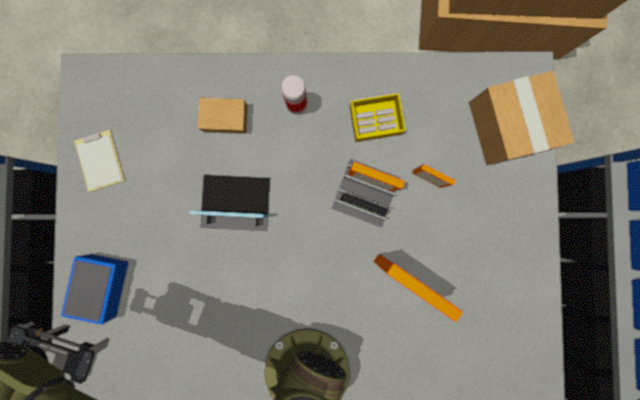

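Scene image: three orange panels, at (317,105) small, (313,147) in the rack, and (418,120) large. In the top image they are at (433,175), (377,176) and (418,287). The one in the rack beside the black/green filter is middle-sized and fits the description. The stand is at (237,205) in the top image, with the board on its robot side.

```bash
cat > m.py <<'E'
from h import *
for n,box in (('top',(330,150,410,225)),('scene',(285,105,365,200))):
    im=cv2.imread(f'pics/{n}1.png'); P=np.load(n+'.npy'); Z=np.load(n+'_z.npy')
    hsv=cv2.cvtColor(im,cv2.COLOR_BGR2HSV)
    x0,y0,x1,y1=box
    m=np.zeros((400,640),bool); m[y0:y1,x0:x1]=True
    org=(hsv[...,0]<16)&(hsv[...,1]>150)&(Z>0)
    top=org&m&(P[...,2]>.160)
    q=P[top]; print(n,'filter top z',np.percentile(q[:,2],[5,50,95]),len(q))
    r=cv2.minAreaRect((q[:,:2]*1000).astype(np.float32)); print(r)
    blk=m&(hsv[...,2]<70)&(P[...,2]>.07)&(P[...,2]<.13)
    q=P[blk]; print('small',len(q),np.median(q[:,2]) if len(q) else 0,cv2.minAreaRect((q[:,:2]*1000).astype(np.float32)))
    rk=m&(P[...,2]>.043)&(P[...,2]<.056)&(hsv[...,1]<60)
    q=P[rk]; print('rack walls',len(q),cv2.minAreaRect((q[:,:2]*1000).astype(np.float32)))
    b=(hsv[...,0]>90)&(hsv[...,0]<115)&(hsv[...,1]>60)&(P[...,2]>.095)&(P[...,2]<.12)&(Z>0)
    b[:, :]&=(P[...,1]>.0)&(P[...,1]<.4)&(P[...,0]>.3)
    q=P[b]; print('board top',len(q),np.median(q[:,2]),cv2.minAreaRect((q[:,:2]*1000).astype(np.float32)))
    k=(hsv[...,2]<60)&(P[...,2]<.02)&(P[...,2]>-.01)&(P[...,1]>.05)&(P[...,1]<.4)&(P[...,0]>.45)&(P[...,0]<.7)
    k=cv2.morphologyEx(k.astype(np.uint8),cv2.MORPH_OPEN,np.ones((5,5)))>0
    q=P[k]; print('mat',np.median(q[:,2]),cv2.minAreaRect((q[:,:2]*1000).astype(np.float32)))
    t=P[(Z>0)&(P[...,0]>.3)&(P[...,0]<.4)&(abs(P[...,1])<.1)]; print('table z',np.median(t[:,2]))
    for l,mm in(('large',org&(P[...,1]<-.1)&(P[...,0]<.42)&(P[...,0]>.1)),):
        q=P[mm]; print(l,q[:,2].max(),cv2.minAreaRect((q[:,:2]*1000).astype(np.float32)))
a=cv2.imread('pics/top1.png')[145:230,325:460]; b=cv2.imread('pics/scene1.png')[75:205,270:460]
a=cv2.resize(a,(600,378),interpolation=cv2.INTER_CUBIC);b=cv2.resize(b,None,fx=.1,fy=.1) if 0 else a
cv2.imwrite('pics/crop1.png',a)
E
python3 m.py
```

```text
top filter top z [0.1625439  0.17170896 0.17673422] 38
((556.2498779296875, -187.9473876953125), (139.1195526123047, 21.480867385864258), 69.10275268554688)
small 370 0.10005907984158291 ((484.8392028808594, -161.2606658935547), (128.01560974121094, 21.317928314208984), 68.85369110107422)
rack walls 378 ((520.1947631835938, -175.82012939453125), (159.0633544921875, 113.25235748291016), 68.97511291503906)
board top 47 0.1049355729996515 ((457.7408142089844, 199.1250762939453), (170.4810028076172, 7.554110527038574), 86.97213745117188)
mat 0.005224337693191083 ((516.992431640625, 211.2066650390625), (194.520263671875, 103.877685546875), 87.67655944824219)
table z -0.0005692211973973293
large 0.24389350632032303 ((225.90074157714844, -704.0015258789062), (315.806640625, 993.453857421875), 5.031035900115967)
scene filter top z [0.17081618 0.17642555 0.17937557] 376
((554.9764404296875, -186.69766235351562), (138.8604278564453, 22.607181549072266), 69.18667602539062)
small 310 0.10071803256481804 ((483.337646484375, -158.916259765625), (123.85057067871094, 20.10972023010254), 68.98834228515625)
rack walls 404 ((511.6971130371094, -225.7131805419922), (281.8829650878906, 143.08262634277344), 81.54218292236328)
board top 278 0.1065607422687812 ((457.5378723144531, 214.5799560546875), (196.87132263183594, 8.025335311889648), 86.79114532470703)
mat 0.006759134703596681 ((539.1864624023438, 286.93756103515625), (59.13282775878906, 37.47298049926758), 5.596982002258301)
table z 0.000748605549570236
large 0.24700748181465693 ((271.24713134765625, -282.71942138671875), (193.0218505859375, 27.924806594848633), 54.33683776855469)
```

View pics/crop1.png

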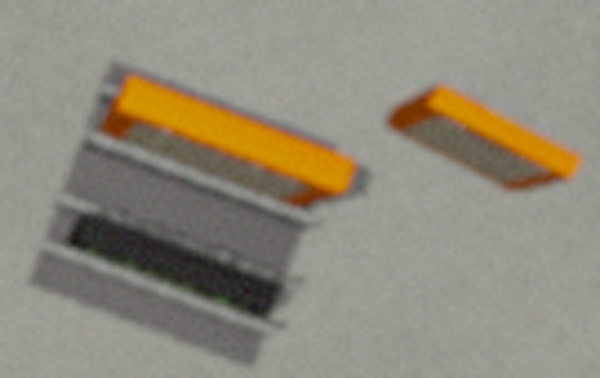

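The crop shows the orange filter at (240,140) upright in the rack's upper slot, with the black/green small filter at (175,270). The loose smaller panel is at (490,140). Heights check out: filter top 0.176, small filter 0.101, board top 0.106 and mat 0.006. Moving to hover.

carry_out --motion "0.0161 -0.0296 0.015 0 0 -3.87 0; 0.0161 -0.0296 0.015 0 0 -3.87 0; 0.0161 -0.0296 0.015 0 0 -3.87 0; 0.0161 -0.0296 0.015 0 0 -3.87 0; 0.0161 -0.0296 0.015 0 0 -3.87 0; 0.0161 -0.0296 0.015 0 0 -3.87 0; 0.0161 -0.0296 0 0 0 -3.87 0; 0.0161 -0.0296 0 0 0 -3.87 0; 0.0161 -0.0296 0 0 0 -3.87 0; 0.0161 -0.0296 0 0 0 -3.87 0; 0.0161 -0.0296 0 0 0 -3.87 0; 0.0161 -0.0296 0 0 0 -3.87 0" --grip_force 25

```text
time_s: 1.1
ee_pos: [0.3622, 0.1667, 0.2576]
eef_rot: [3.142, -0.0, 2.016]
force: [0.2, 0.6, 0.2]
grip_width: 0.094
grip_force: 0.0
```

carry_out --motion "0.0161 -0.0296 0 0 0 -3.87 0; 0.0161 -0.0296 0 0 0 -3.87 0; 0.0161 -0.0296 0 0 0 -3.87 0; 0.0161 -0.0296 0 0 0 -3.87 0; 0.0161 -0.0296 0 0 0 -3.87 0; 0.0161 -0.0296 0 0 0 -3.87 0; 0.0161 -0.0296 0 0 0 -3.87 0; 0.0161 -0.0296 0 0 0 -3.87 0; 0.0161 -0.0296 0 0 0 -3.87 0; 0.0161 -0.0296 0 0 0 -3.87 0; 0.0161 -0.0296 0 0 0 -3.87 0; 0.0161 -0.0296 0 0 0 -3.87 0; 0 0 0 0 0 0 0; 0 0 0 0 0 0 0"

```text
time_s: 2.27
ee_pos: [0.555, -0.1879, 0.2563]
eef_rot: [-3.139, -0.0, 1.207]
force: [-0.5, 0.0, -0.2]
grip_width: 0.0939
grip_force: 0.0
```

```bash
cat > st.py <<'E'
from h import *
o=ctrl.get_obs(); M=R.from_euler('xyz',o['eef_rot']).as_matrix()
print('t',o['time_s'],'tcp',o['ee_pos'].round(4),'F',o['force'].round(1),'grip',o['grip_width'],o['grip_force'])
print('tool y yaw',np.degrees(np.arctan2(M[1,1],M[0,1])),'tool z',M[:,2].round(3),'tool y',M[:,1].round(3), 'q',o['qpos'].round(2))
E
python3 st.py; python3 -c "
from h import *
shot('scene','scene2.png')"
```

```text
t 2.2667 tcp [ 0.555  -0.1879  0.2563] F [-0.5  0.  -0.2] grip 0.09394820056653003 0.0
tool y yaw -20.82913214759723 tool z [-0.002  0.001 -1.   ] tool y [ 0.935 -0.356 -0.002] q [-0.39  0.34  1.27  0.    1.54 -0.03]
```

View pics/scene2.png

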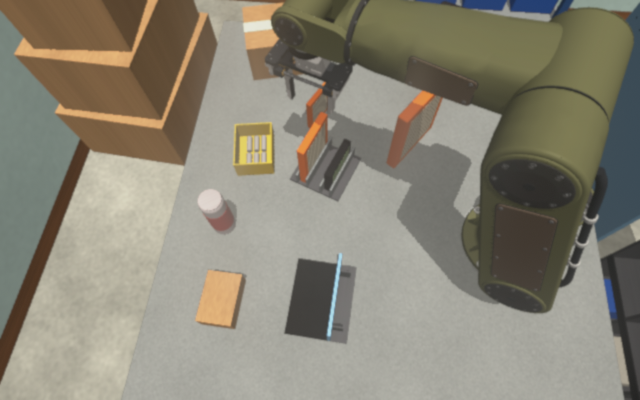

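Picture: the gripper is around (310,75), the filter top edge about (313,130). I'll check whether the projected TCP matches.

Run:
```python
from h import *
c=shot('scene')
def pj(p):
    q=rot(c).T@(np.array(p)-c['position']); K=c['K']; return (K[0,0]*q[0]/-q[2]+K[0,2], K[1,1]*-q[1]/-q[2]+K[1,2])
n=np.array([.934,-.357,0])
for l,p in(('tcp',[.555,-.188,.256]),('fing+',np.array([.555,-.188,.256])+n*.053),('fing-',np.array([.555,-.188,.256])-n*.053),('ftop',[.5555,-.187,.176])): print(l,np.round(pj(p)))
P=cloud(c); z=P[...,2]
# finger cloud
m=(z>.245)&(z<.30)&(P[...,0]>.45)&(P[...,0]<.68)&(P[...,1]<-.1)&(P[...,1]>-.32)
v,u=np.nonzero(m); print(m.sum(),u.min() if m.any() else 0,u.max(),v.min(),v.max(), P[m].min(0),P[m].max(0))
m=(z>.165)&(z<.24)&(P[...,0]>.5)&(P[...,0]<.62)&(P[...,1]<-.1)&(P[...,1]>-.27)
print('ftop',cv2.minAreaRect((P[m][:,:2]*1000).astype(np.float32)),P[m][:,2].max())
```

```text
tcp [311. 114.]
fing+ [292. 106.]
fing- [330. 122.]
ftop [312. 132.]
10 290 329 94 114 [ 0.50689889 -0.21246978  0.29469296] [ 0.60432827 -0.16043503  0.29920208]
ftop ((554.225830078125, -188.06857299804688), (139.46429443359375, 22.869691848754883), 68.82743835449219) 0.18093733029285253
```

carry_out --motion "0 0 -0.028 0 0 0 0; 0 0 -0.028 0 0 0 0; 0 0 -0.028 0 0 0 0; 0 0 -0.025 0 0 0 0; 0 0 -0.007 0 0 0 0; 0 0 0 0 0 0 0"

```text
time_s: 2.87
ee_pos: [0.5544, -0.1858, 0.1407]
eef_rot: [-3.139, -0.0, 1.21]
force: [-0.3, -0.4, -0.0]
grip_width: 0.0938
grip_force: 0.0
```

```bash
python3 st.py
python3 - <<'E'
from h import *
c=shot('scene')
cv2.imwrite('pics/crop2.png',cv2.resize(c['pixels'][50:200,240:400,::-1],(640,600),interpolation=cv2.INTER_CUBIC))
P=cloud(c);z=P[...,2]
n=np.array([.934,-.357]);d=(P[...,:2]-[.555,-.188])@n; e=(P[...,:2]-[.555,-.188])@[.357,.934]
m=(abs(d)<.08)&(abs(d)>.03)&(abs(e)<.02)&(z>.12)&(z<.3)
print(m.sum(),np.sort(z[m])[:12].round(3), d[m][np.argsort(z[m])][:12].round(3))
E
```

```text
t 2.8667 tcp [ 0.5544 -0.1858  0.1407] F [-0.3 -0.4 -0. ] grip 0.09375968084805646 0.0
tool y yaw -20.658914119914094 tool z [-0.002  0.001 -1.   ] tool y [ 0.936 -0.353 -0.002] q [-0.39  0.4   1.45  0.    1.29 -0.03]
263 [0.179 0.18  0.181 0.181 0.181 0.182 0.182 0.183 0.183 0.184 0.184 0.184] [ 0.052 -0.052  0.044  0.045  0.044  0.047  0.045  0.044  0.055 -0.06
 -0.055 -0.052]
```

View pics/crop2.png

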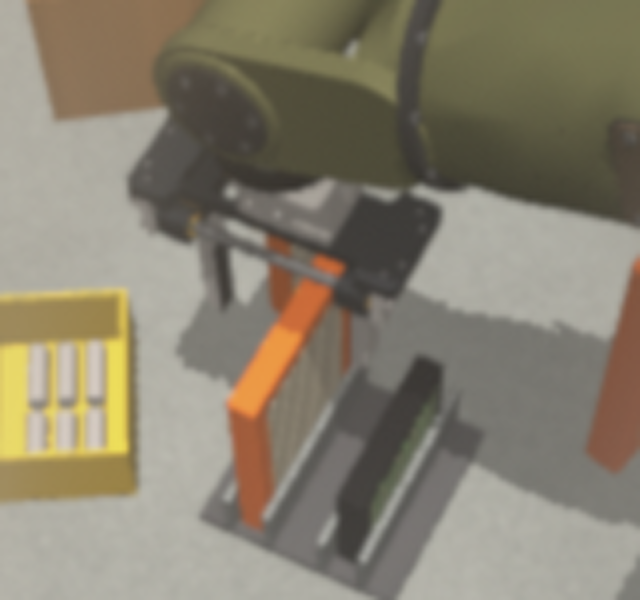

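The crop shows the open fingers straddling the orange top edge (330,270), but the visible tip at about (222,305) looks higher than the TCP. I'll close halfway and look again.

carry_out --motion "0 -0.0015 0 0 0 0 140; 0 0 0 0 0 0 140; 0 0 0 0 0 0 140; 0 0 0 0 0 0 140; 0 0 0 0 0 0 140; 0 0 0 0 0 0 140"

```text
time_s: 3.42
ee_pos: [0.5552, -0.1885, 0.1419]
eef_rot: [3.141, 0.0, 1.209]
force: [0.9, -0.3, 0.6]
grip_width: 0.0574
grip_force: 0.0
```

```bash
python3 st.py
python3 - <<'E'
from h import *
c=shot('scene')
cv2.imwrite('pics/crop3.png',cv2.resize(c['pixels'][85:165,270:370,::-1],(750,600),interpolation=cv2.INTER_CUBIC))
P=cloud(c);z=P[...,2]
n=np.array([.934,-.357]);d=(P[...,:2]-[.555,-.188])@n; e=(P[...,:2]-[.555,-.188])@[.357,.934]
m=(abs(d)<.06)&(abs(d)>.016)&(abs(e)<.012)&(z>.11)&(z<.23)
print(m.sum(),np.sort(z[m])[:12].round(3), d[m][np.argsort(z[m])][:12].round(3))
E
```

```text
t 3.4167 tcp [ 0.5552 -0.1885  0.1419] F [ 0.9 -0.3  0.6] grip 0.05739014258904255 0.0
tool y yaw -20.745787013353624 tool z [ 0. -0. -1.] tool y [ 0.935 -0.354  0.   ] q [-0.39  0.4   1.45  0.    1.29 -0.03]
146 [0.181 0.182 0.183 0.183 0.184 0.185 0.186 0.186 0.186 0.186 0.186 0.187] [-0.029  0.032  0.027  0.029  0.029  0.027  0.027 -0.034 -0.039 -0.037
  0.028  0.026]
```

View pics/crop3.png

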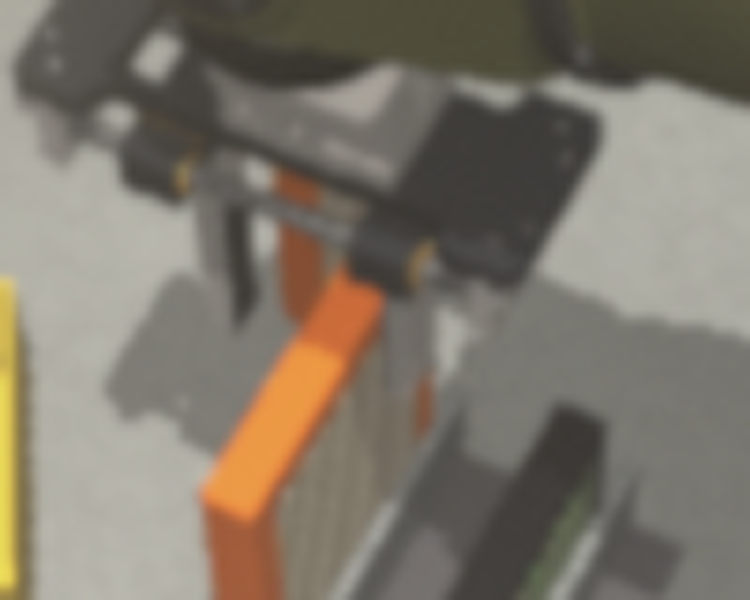

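The crop shows the near-side grey finger (405,340) reaching well below the filter's top edge (345,290), and the far finger with its dark pad at (240,290). The overlap is good, so I'll close and lift.

carry_out --motion "0 0 0 0 0 0 255; 0 0 0 0 0 0 255; 0 0 0 0 0 0 255; 0 0 0 0 0 0 255; 0 0 0 0 0 0 255; 0 0 0 0 0 0 255; 0 0 0 0 0 0 255; 0 0 0 0 0 0 255; 0 0 0 0 0 0 255; 0 0 0.005 0 0 0 255; 0 0 0.01 0 0 0 255; 0 0 0 0 0 0 255" --grip_force 30

```text
time_s: 4.47
ee_pos: [0.5559, -0.1887, 0.1591]
eef_rot: [3.139, 0.0, 1.209]
force: [-0.8, -0.4, 1.0]
grip_width: 0.0005
grip_force: 0.0
```

The grip closed to zero, so it missed. Looking again.

```bash
python3 st.py
python3 - <<'E'
from h import *
c=shot('scene')
t=shot('top')
a=cv2.resize(c['pixels'][70:170,260:380,::-1],(480,400),interpolation=cv2.INTER_CUBIC)
b=cv2.resize(t['pixels'][120:220,330:405,::-1],(300,400),interpolation=cv2.INTER_CUBIC)
cv2.imwrite('pics/crop4.png',np.hstack([a,b]))
for n,cc in(('scene',c),('top',t)):
    P=cloud(cc);h=cv2.cvtColor(cc['pixels'],cv2.COLOR_RGB2HSV);z=P[...,2]
    m=(h[...,0]<16)&(h[...,1]>150)&(z>.15)&(z<.2)&(P[...,0]>.5)&(P[...,0]<.63)&(P[...,1]<-.1)&(P[...,1]>-.27)
    if m.sum()>5: print(n,m.sum(),np.median(z[m]),cv2.minAreaRect((P[m][:,:2]*1000).astype(np.float32)))
E
```

```text
t 4.4667 tcp [ 0.5559 -0.1887  0.1591] F [-0.8 -0.4  1. ] grip 0.0004968521678511184 0.0
tool y yaw -20.745541251922358 tool z [ 0.003 -0.001 -1.   ] tool y [ 0.935 -0.354  0.003] q [-0.39  0.39  1.42  0.    1.33 -0.03]
scene 316 0.17605981271726834 ((556.659423828125, -181.584228515625), (126.37220001220703, 21.984880447387695), 69.11112213134766)
top 12 0.16409366590110835 ((575.2376708984375, -136.2415008544922), (28.09572410583496, 21.60821533203125), 72.30891418457031)
```

View pics/crop4.png

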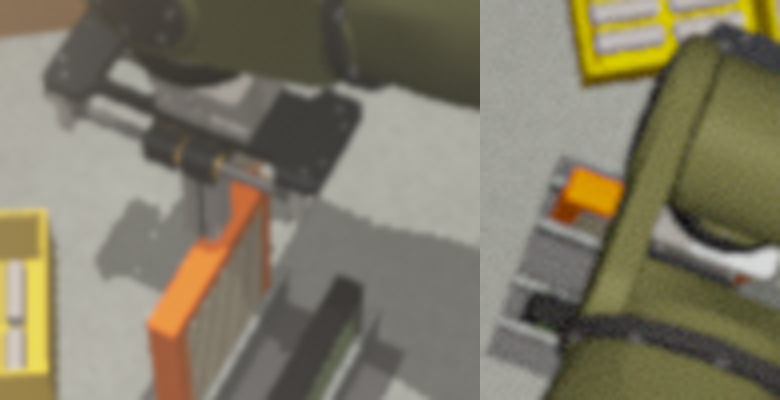

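The left half shows the closed fingers with tips at (210,240), above the filter's top edge. The real tips therefore sit about 36 mm higher than the reported TCP, which agrees with the depth minima (0.295 against 0.256, 0.181 against 0.142). The filter hasn't moved. I'll reopen and go 36 mm deeper.

carry_out --motion "0 0 0 0 0 0 0; 0 0 0 0 0 0 0; 0 0 0 0 0 0 0; 0 0 0 0 0 0 0; 0 0 0 0 0 0 0; 0 0 0 0 0 0 0; 0 0 0 0 0 0 0; 0 0 0 0 0 0 0; 0 0 0 0 0 0 0; 0 0 0 0 0 0 0; 0 0 0 0 0 0 0"

```text
time_s: 5.48
ee_pos: [0.5551, -0.1884, 0.1567]
eef_rot: [3.142, -0.0, 1.209]
force: [0.2, -0.6, -0.3]
grip_width: 0.0701
grip_force: 0.0
```

carry_out --motion "0 0 -0.01 0 0 0 0; 0 0 -0.015 0 0 0 0; 0 0 -0.015 0 0 0 0; 0 0 -0.01 0 0 0 0; 0 0 0 0 0 0 0"

```text
time_s: 5.9
ee_pos: [0.554, -0.188, 0.104]
eef_rot: [-3.138, -0.0, 1.209]
force: [0.0, 0.2, -0.6]
grip_width: 0.0939
grip_force: 0.0
```

carry_out --motion "0 0 0 0 0 0 255; 0 0 0 0 0 0 255; 0 0 0 0 0 0 255; 0 0 0 0 0 0 255; 0 0 0 0 0 0 255; 0 0 0 0 0 0 255; 0 0 0 0 0 0 255; 0 0 0 0 0 0 255; 0 0 0 0 0 0 255; 0 0 0 0 0 0 255; 0 0 0 0 0 0 255; 0 0 0 0 0 0 255; 0 0 0 0 0 0 255"

```text
time_s: 6.98
ee_pos: [0.5551, -0.1884, 0.1066]
eef_rot: [-3.141, 0.0, 1.209]
force: [-0.6, 0.1, 1.1]
grip_width: 0.0219
grip_force: 30.0
```

```bash
python3 st.py
```

```text
t 6.9833 tcp [ 0.5551 -0.1884  0.1066] F [-0.6  0.1  1.1] grip 0.021855242378977905 29.99107539653778
tool y yaw -20.742689349605328 tool z [-0.  0. -1.] tool y [ 0.935 -0.354 -0.   ] q [-0.39  0.43  1.48 -0.    1.22 -0.03]
```

Gripped at 21.9 mm with 30 N. Lifting, then carrying to the front of the stand.

carry_out --motion "0 0 0.01 0 0 0 255; 0 0 0.025 0 0 0 255; 0 0 0.03 0 0 0 255; 0 0 0.03 0 0 0 255; 0 0 0.02 0 0 0 255; 0 0 0 0 0 0 255"

```text
time_s: 7.48
ee_pos: [0.5564, -0.1889, 0.2266]
eef_rot: [3.135, 0.0, 1.209]
force: [1.2, -0.7, -2.5]
grip_width: 0.0216
grip_force: 30.0
```

carry_out --motion "0 0.02 0 0 0 1.2 255; 0 0.033 0 0 0 1.5 255; 0 0.033 0 0 0 1.5 255; 0 0.033 0 0 0 1.5 255; 0 0.033 0 0 0 1.5 255; 0 0.033 0 0 0 1.5 255; 0 0.033 0 0 0 1.5 255; 0 0.033 0 0 0 1.5 255; 0 0.033 0 0 0 1.5 255; 0 0.033 0 0 0 1.5 255; 0 0.033 0 0 0 1.5 255; 0 0.033 0 0 0 1.5 255; 0 0.015 0 0 0 0 255; 0 0 0 0 0 0 255; 0 0 0 0 0 0 255"

```text
time_s: 8.73
ee_pos: [0.5547, 0.2095, 0.2204]
eef_rot: [-3.14, 0.001, 1.518]
force: [0.5, -0.3, -3.8]
grip_width: 0.0218
grip_force: 30.0
```

```bash
python3 st.py
cat > f.py <<'E'
from h import *
# filter & stand from the scene camera
c=shot('scene');P=cloud(c);h=cv2.cvtColor(c['pixels'],cv2.COLOR_RGB2HSV);z=P[...,2]
O=np.array([.4616,.2144,0]);Rs=R.from_euler('z',-3.1,degrees=True).as_matrix();S=(P-O)@Rs
reg=(P[...,0]>.3)&(P[...,0]<.68)&(P[...,1]>.05)&(P[...,1]<.4)&(c['range_z']>0)
m=reg&(h[...,0]<16)&(h[...,1]>140)&(z>.0)&(z<.32)
q=S[m]; print('orange',m.sum(),'stand-frame min',q.min(0).round(3),'max',q.max(0).round(3))
for lo in np.arange(.0,.3,.02):
    s=q[(q[:,2]>lo)&(q[:,2]<lo+.02)]
    if len(s)>3: print('z %.2f n %d  x %.3f..%.3f y %.3f..%.3f'%(lo,len(s),*np.percentile(s[:,0],[3,97]),*np.percentile(s[:,1],[3,97])))
E
python3 f.py
```

```text
t 8.7333 tcp [0.5547 0.2095 0.2204] F [ 0.5 -0.3 -3.8] grip 0.021775020357039425 29.998834133148193
tool y yaw -3.0071263975104636 tool z [-0.002 -0.001 -1.   ] tool y [ 0.999 -0.052 -0.002] q [ 0.3   0.37  1.31 -0.    1.47  0.35]
orange 459 stand-frame min [0.081 0.008 0.009] max [0.103 0.07  0.294]
z 0.12 n 10  x 0.081..0.097 y 0.062..0.070
z 0.14 n 15  x 0.081..0.097 y 0.057..0.069
z 0.16 n 15  x 0.081..0.096 y 0.059..0.069
z 0.18 n 19  x 0.081..0.099 y 0.061..0.070
z 0.20 n 19  x 0.081..0.098 y 0.061..0.070
z 0.22 n 18  x 0.081..0.097 y 0.060..0.070
z 0.24 n 23  x 0.081..0.099 y 0.059..0.070
z 0.26 n 25  x 0.081..0.099 y 0.058..0.070
z 0.28 n 314  x 0.081..0.102 y 0.012..0.069
```

The filter hangs upright and square, centred on the board, at stand x = 0.092. Tilting it back 20°.

carry_out --motion "0 0 0 -0.2 -4 0 255; 0 0 0 -0.2 -4 0 255; 0 0 0 -0.2 -4 0 255; 0 0 0 -0.2 -4 0 255; 0 0 0 -0.2 -4 0 255; 0 0 0 0 0 0 255; 0 0 0 0 0 0 255"

```text
time_s: 9.37
ee_pos: [0.5547, 0.2085, 0.2218]
eef_rot: [2.794, -0.001, 1.517]
force: [0.6, -0.2, -2.6]
grip_width: 0.0219
grip_force: 30.0
```

```bash
python3 st.py; python3 f.py
```

```text
t 9.3667 tcp [0.5547 0.2085 0.2218] F [ 0.6 -0.2 -2.6] grip 0.02193440694061853 29.9992436170578
tool y yaw -3.116454569316213 tool z [ 0.34  -0.018 -0.94 ] tool y [ 0.939 -0.051  0.341] q [ 0.37  0.16  1.61 -0.16  1.06  0.48]
orange 555 stand-frame min [ 0.059 -0.068  0.004] max [0.132 0.069 0.293]
z 0.00 n 15  x 0.084..0.093 y -0.039..0.024
z 0.14 n 17  x 0.116..0.131 y 0.057..0.068
z 0.16 n 22  x 0.108..0.125 y 0.056..0.069
z 0.18 n 24  x 0.101..0.118 y 0.019..0.069
z 0.20 n 28  x 0.092..0.111 y -0.062..0.069
z 0.22 n 36  x 0.082..0.104 y -0.062..0.069
z 0.24 n 33  x 0.072..0.096 y 0.050..0.069
z 0.26 n 37  x 0.067..0.090 y 0.047..0.069
z 0.28 n 342  x 0.060..0.081 y 0.014..0.068
```

Tilt is 20° about a point on the panel, so the offset lies along the tool axis. Going down to just above the mat in front of the board.

carry_out --motion "-0.008 0.0004 -0.015 0 0 0 255; -0.009 0.0005 -0.02 0 0 0 255; -0.009 0.0005 -0.02 0 0 0 255; -0.009 0.0005 -0.02 0 0 0 255; -0.009 0.0005 -0.02 0 0 0 255; -0.009 0.0006 -0.015 0 0 0 255; 0 0 0 0 0 0 255; 0 0 0 0 0 0 255"

```text
time_s: 10.08
ee_pos: [0.5027, 0.2122, 0.1117]
eef_rot: [2.794, -0.001, 1.517]
force: [0.4, 0.1, -2.9]
grip_width: 0.0216
grip_force: 30.0
```

```bash
python3 st.py; python3 f.py
```

```text
t 10.0833 tcp [0.5027 0.2122 0.1117] F [ 0.4  0.1 -2.9] grip 0.021607725061146745 29.99940812587738
tool y yaw -3.0909561161017227 tool z [ 0.341 -0.018 -0.94 ] tool y [ 0.939 -0.051  0.341] q [ 0.42  0.17  1.87 -0.22  0.8   0.6 ]
orange 487 stand-frame min [ 0.007 -0.068  0.005] max [0.083 0.07  0.272]
z 0.00 n 8  x 0.011..0.019 y 0.003..0.047
z 0.02 n 17  x 0.066..0.083 y 0.055..0.069
z 0.04 n 21  x 0.055..0.078 y 0.058..0.069
z 0.06 n 23  x 0.047..0.070 y 0.057..0.070
z 0.08 n 24  x 0.043..0.063 y 0.057..0.069
z 0.10 n 25  x 0.036..0.055 y 0.057..0.070
z 0.12 n 26  x 0.028..0.048 y 0.056..0.070
z 0.14 n 31  x 0.019..0.042 y 0.057..0.070
z 0.16 n 258  x 0.008..0.031 y -0.065..0.069
z 0.18 n 46  x 0.013..0.027 y -0.065..0.066
z 0.26 n 5  x 0.009..0.021 y -0.034..-0.034
```

carry_out --motion "-0.009 0.0005 -0.002 0 0 0 255; -0.009 0.0005 -0.002 0 0 0 255; -0.008 0.0004 -0.001 0 0 0 255; -0.003 0.0002 0 0 0 0 255; 0 0 0 0 0 0 255; 0 0 0 0 0 0 255"

```text
time_s: 10.63
ee_pos: [0.4736, 0.2145, 0.1079]
eef_rot: [2.789, -0.002, 1.518]
force: [3.0, -0.9, 0.4]
grip_width: 0.0218
grip_force: 30.0
```

```bash
python3 st.py; python3 f.py | grep -v 'z 0.2'
```

```text
t 10.6333 tcp [0.4736 0.2145 0.1079] F [ 3.  -0.9  0.4] grip 0.02182304165661026 29.99243974685669
tool y yaw -3.0455468372816497 tool z [ 0.345 -0.016 -0.939] tool y [ 0.937 -0.05   0.345] q [ 0.45  0.12  1.94 -0.24  0.79  0.65]
orange 495 stand-frame min [-0.022 -0.067  0.019] max [0.055 0.071 0.291]
z 0.02 n 26  x 0.033..0.054 y 0.056..0.070
z 0.04 n 22  x 0.025..0.047 y 0.058..0.070
z 0.06 n 23  x 0.019..0.039 y 0.058..0.070
z 0.08 n 27  x 0.013..0.032 y 0.057..0.070
z 0.10 n 26  x 0.008..0.024 y 0.057..0.070
z 0.12 n 25  x 0.003..0.018 y 0.058..0.070
z 0.14 n 32  x -0.012..0.011 y 0.057..0.070
z 0.16 n 307  x -0.021..0.001 y -0.064..0.069
```

Already touching the board lightly (+3 N). Lowering onto the mat.

carry_out --motion "0.0005 0 -0.001 0 0 0 255; 0.0005 0 -0.001 0 0 0 255; 0 0 -0.001 0 0 0 255; 0 0 0 0 0 0 255; 0 0 0 0 0 0 255"

```text
time_s: 11.1
ee_pos: [0.4749, 0.2145, 0.1042]
eef_rot: [2.79, -0.002, 1.518]
force: [6.8, 0.1, 0.8]
grip_width: 0.0217
grip_force: 30.0
```

carry_out --motion "0.001 0 -0.001 0 0 0 255; 0.0005 0 -0.001 0 0 0 255; 0 0 0 0 0 0 255; 0 0 0 0 0 0 255"

```text
time_s: 11.43
ee_pos: [0.4764, 0.2147, 0.1041]
eef_rot: [2.789, -0.003, 1.518]
force: [-11.0, -3.4, 29.2]
grip_width: 0.0218
grip_force: 30.0
```

On the mat (29 N). Easing off 1.5 mm, then releasing with a partial opening.

carry_out --motion "-0.0005 0 0.001 0 0 0 255; -0.0005 0 0.0005 0 0 0 255; 0 0 0 0 0 0 255; 0 0 0 0 0 0 255"

```text
time_s: 11.77
ee_pos: [0.4752, 0.2145, 0.1039]
eef_rot: [2.79, -0.002, 1.518]
force: [0.7, 0.3, 8.8]
grip_width: 0.022
grip_force: 30.0
```

carry_out --motion "0 0 0 0 0 0 170; 0 0 0 0 0 0 150; 0 0 0 0 0 0 140; 0 0 0 0 0 0 140; 0 0 0 0 0 0 140; 0 0 0 0 0 0 140; 0 0 0 0 0 0 140; 0 0 0 0 0 0 140"

```text
time_s: 12.43
ee_pos: [0.4746, 0.2142, 0.1031]
eef_rot: [2.792, -0.001, 1.518]
force: [-0.4, 0.3, -0.1]
grip_width: 0.0422
grip_force: 0.0
```

```bash
python3 st.py
python3 - <<'E'
from h import *
c=shot('scene')
cv2.imwrite('pics/crop5.png',cv2.resize(c['pixels'][210:360,260:420,::-1],(640,600),interpolation=cv2.INTER_CUBIC))
E
python3 f.py | grep -v 'z 0.2'
```

```text
t 12.4333 tcp [0.4746 0.2142 0.1031] F [-0.4  0.3 -0.1] grip 0.042223843970250606 0.0
tool y yaw -3.0568630749095815 tool z [ 0.342 -0.017 -0.94 ] tool y [ 0.938 -0.05   0.342] q [ 0.45  0.13  1.94 -0.24  0.78  0.65]
orange 469 stand-frame min [-0.02  -0.067  0.014] max [0.056 0.071 0.27 ]
z 0.00 n 6  x 0.042..0.056 y 0.055..0.070
z 0.02 n 23  x 0.033..0.054 y 0.056..0.070
z 0.04 n 24  x 0.025..0.048 y 0.058..0.070
z 0.06 n 25  x 0.020..0.039 y 0.058..0.071
z 0.08 n 25  x 0.012..0.032 y 0.058..0.070
z 0.10 n 24  x 0.007..0.026 y 0.059..0.070
z 0.12 n 26  x 0.003..0.019 y 0.058..0.070
z 0.14 n 31  x -0.013..0.011 y 0.058..0.071
z 0.16 n 276  x -0.020..0.002 y -0.064..0.069
```

View pics/crop5.png

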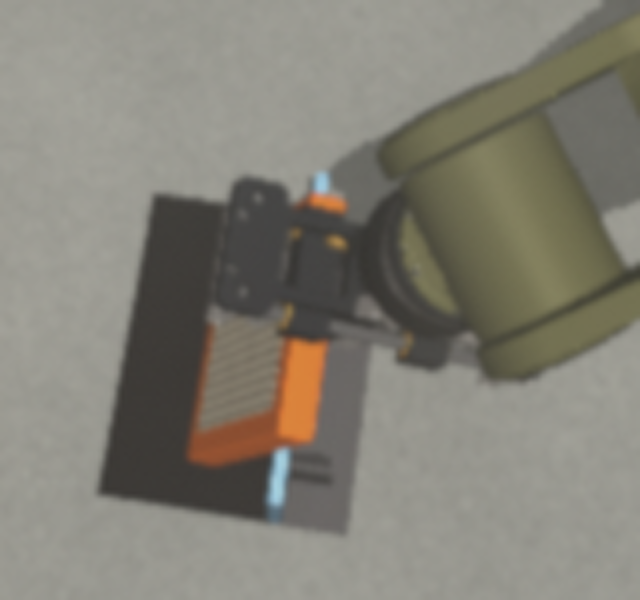

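The crop shows the filter leaning at (250,380) over the blue board edge (320,185)–(278,480), centred and square, with the fingers open around its top. Withdrawing along the tool axis.

carry_out --motion "-0.0034 0.0002 0.0094 0 0 0 140; -0.0068 0.0003 0.0188 0 0 0 140; -0.0068 0.0003 0.0188 0 0 0 140; -0.0068 0.0003 0.0188 0 0 0 140; -0.0068 0.0003 0.0188 0 0 0 140; -0.0068 0.0003 0.0188 0 0 0 140; -0.0068 0.0003 0.0188 0 0 0 140; -0.0068 0.0003 0.0188 0 0 0 140; 0 0 0 0 0 0 140; 0 0 0 0 0 0 140; 0 0 0 0 0 0 140"

```text
time_s: 13.45
ee_pos: [0.4234, 0.2163, 0.2434]
eef_rot: [2.793, -0.001, 1.518]
force: [0.1, -0.2, -0.6]
grip_width: 0.0427
grip_force: 0.0
```

```bash
python3 st.py; python3 f.py | grep -v 'z 0.2'
python3 - <<'E'
from h import *
c=shot('scene')
cv2.imwrite('pics/final.png',cv2.resize(c['pixels'][60:360,170:490,::-1],(640,600),interpolation=cv2.INTER_CUBIC))
E
```

```text
t 13.45 tcp [0.4234 0.2163 0.2434] F [ 0.1 -0.2 -0.6] grip 0.04267695694757306 0.0
tool y yaw -3.0445910864395476 tool z [ 0.341 -0.017 -0.94 ] tool y [ 0.938 -0.05   0.342] q [ 0.51 -0.12  1.84 -0.2   1.13  0.63]
orange 753 stand-frame min [-0.02  -0.067  0.013] max [0.056 0.071 0.176]
z 0.00 n 5  x 0.042..0.055 y 0.058..0.070
z 0.02 n 30  x 0.034..0.055 y -0.065..0.070
z 0.04 n 32  x 0.026..0.047 y -0.065..0.070
z 0.06 n 35  x 0.020..0.040 y -0.065..0.070
z 0.08 n 35  x 0.013..0.033 y -0.065..0.070
z 0.10 n 36  x 0.008..0.026 y -0.066..0.070
z 0.12 n 33  x 0.003..0.018 y -0.061..0.070
z 0.14 n 40  x -0.008..0.011 y -0.063..0.070
z 0.16 n 507  x -0.020..0.002 y -0.055..0.068
```

View pics/final.png

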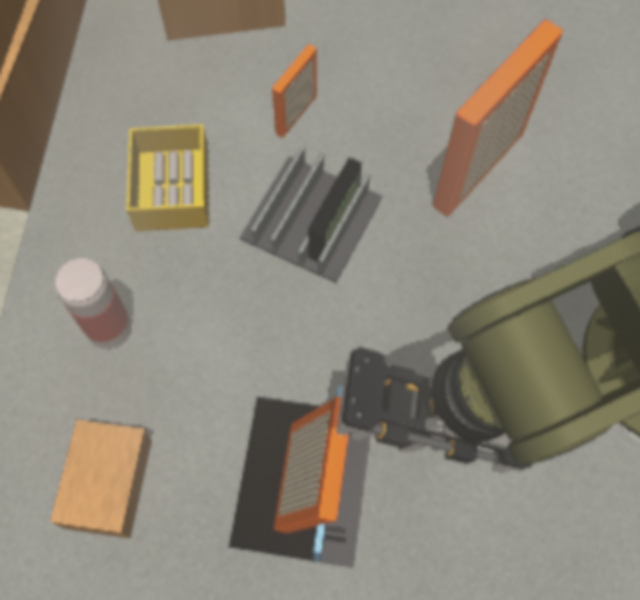

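The final picture shows the filter standing alone against the board at (310,470), tilted about 20°, with the gripper clear at (385,400). The bin, can, carton and small filter have not moved.

```bash
python3 -c "
from station import ctrl
print(ctrl.hand_in())"
```

```text
the job is handed in; nothing more can be done
None
```

The orange filter is leaning by itself on the pegboard at about 20°, square to the board and centred, with its bottom edge on the mat. The small filter, bin, can and carton look unmoved in the last picture, and the job is handed in (no verdict was returned).

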